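Cock the tap-test hammer on its catch

ROBOT

A 6-joint arm with a two-finger parallel gripper is mounted at the origin on the work surface. World frame = base frame: x ahead of the robot, y to its left, z up, the work surface at z = 0. Lengths are in m, angles in degrees, forces in N, time in s.
With the tool pointing down it reaches from about 0.35 to 0.925 m from the base axis. Payload 6.4 kg.
Tool frame: the origin (TCP) lies midway between the tips of the shut fingers; the grasp point (between the pads) lies 19 mm behind it (ctrl.hold_point_z is the y of the grasp point in the tool frame, in m); y points along the fingers, x is the direction in which the jaws open and shut, and the axes are right-handed (so a half turn about y gives the same grasp; the last joint's range is limited). The gripper opens to 94 mm and grips with 3 to 60 N. Pads are 16 mm wide; open, the fingers measure 119 mm over their backs; the gripper's body (75 mm by 177 mm) begins 78 mm behind the grasp point.
Start: joints at [-85.949, 14.043, 89.255, -0, 76.702, -9.975], TCP at [0.158, -0.631, 0.205] pointing down, gripper open.
Joint ranges: [-179.41, 179.41], [-58.25, 129.5], [7.25, 145.43], [-54.29, 234.29], [11.92, 165.04], [-157.13, 157.13]. Speed limits (degrees/s): [147.25, 147.25, 180, 180, 180, 180].

INTERFACE

Orientations are given as [roll, pitch, yaw] about the fixed x, y, z axes, in that order (R = Rz(yaw) Ry(pitch) Rx(roll)).
In Python, from cell import ctrl gives the robot as it stands.
- The arm moves only by the tool jog_arm, never from a script. Its arguments are lists of equal length, an entry for each row: "delta_pos": the shift along the tool's x, y, z in units of 30 mm (1.0 is 30 mm), a list of three; "delta_rot": the turn, a rotation vector about the tool's x, y, z in units of 10 degrees (1.0 is 10 degrees), a list of three; "claw": the opening, from 0 (shut) to 1 (fully open). In form: {"delta_pos": [[dx, dy, dz], ...], "delta_rot": [[ax, ay, az], ...], "claw": [claw, ...]}. A call has 1 to 12 rows; each row is the pose to reach, as a shift and turn from the pose commanded when the call began, along the tool's axes at that moment; what a row does not reach only later rows make up. A row lasts 1/8 s, in which the tool goes at most 62.5 mm and 10.7 degrees, less where a joint would pass 70% of its speed; a pose out of reach is approached as far as the arm can. A call with a gripper value outside its range is refused whole. The fingers move at their own pace and stop on an object; the grip force is fixed at half the most. Time passes only in rows, so rows that repeat a pose let the fingers close. It gives the time, the measured TCP pose, the force and the opening at its end, in the units of the state.
- ctrl.get_obs(): the state, without advancing time (a new reading comes with each control period).
- ctrl.get_image(name): name is "scene" or "side" or "wrist"; returns (picture, depth): 384x512x3 uint8, red, green, blue; 384x512 float32, m along the optical axis (not along the pixel's ray), 0 where there is no reading.
- ctrl.calibration(name): a dict with "fx", "fy", "cx", "cy" (pixels), "R" (3x3) and "t" (3): a world point X has camera coordinates R X + t. Camera axes: x right, y down, z forward; pixel columns grow to the right and rows downward; lengths in m; the calibration is good to about 2 mm. A picture is of the moment at which its call begins: read the wrist's pose just before it. calibration takes no time and is no camera call; for the wrist camera it gives the pose at the moment of the call.
- ctrl.sign_off(): hands the job in, once; it reports no verdict.
Trained networks look in the newest picture that a camera, given by its name, has taken for a name from the list of things; names that differ only in an ending like _2 or _b are one class to them, and where a whole thing is asked for, a point or a joint stands for the part that bears it (a point fixed in the world has none). Each returns a list of dicts, best first, with "score" (0 to 1); they miss things now and then, are a little off and sometimes report something else, mostly with a low value. They report only what shows in the picture. A call takes as long as a camera call.
- ctrl.look_for(camera, target): "point" ([row, column] as shares, 0 to 1, of the picture: columns of its width, rows of its height, amid what is visible of it).
- ctrl.trace(camera, target): "mask" (384x512 bool, what is visible of it) and "point" ([row, column] as shares, 0 to 1, of the picture: columns of its width, rows of its height, amid what is visible of it).
- ctrl.pinpoint(camera, target): "point" ([row, column] as shares, 0 to 1, of the picture: columns of its width, rows of its height: a listed point, or the origin of a listed thing).
The state is a dict: "time": time; "joints": joint angles; "dq": joint speeds; "joint_efforts": joint torques, N m; "tcp_pos": TCP position; "tcp_rot": TCP orientation; "ft_force": force on the tool from outside, world axes, zero at the start; "ft_torque": the same for the moment, N m; "opening": opening from 0.0 (shut) to 1.0 (fully open).
Only numpy, scipy, OpenCV 4.12 (cv2) and the standard library are available. Lean on these libraries where they do the work, as an engineer would, in place of code of your own. Each camera call takes 0.05 s, during which the arm holds its last target.

TASK

The spring hammer of the tap-test rig has been let off; cock it again for the next test. Draw the hammer arm back by its yellow post, pressing the arm down so that its end passes under the red catch pin, let it rise behind the pin and ease it forward until the pin holds it, then take your hand away. Never let the hammer fly or snap against the catch, do not drive the black overtravel plunger home, and leave the test ring, the carton and the tin where they are.

Things in the scene. Friction and masses are not known exactly. Their poses are not given: they have to be found in the camera images.
- rig: Blue base plate, 345 x 330 x 12 mm, bolted down. Origin at table height on the hammer's vertical pivot axis, z up; in its frame the plate spans x -168 to 178, y -45 to 285 mm. On it: a sprung hammer arm, and a grey catch block with red lever, clamped somewhere on an arc rail round the pivot; where is not reported (look or feel). Nothing on the rig but the post stands higher than 87 mm.
- hammer (a joint): Angle q of the hammer arm about the pivot, rad: 0 at rest, grows as drawn back (counter-clockwise from above, roughly towards the robot), stop at 1.15. The arm, a steel bar 12 mm wide, 10 mm high, at height 45 to 55 mm, reaches 210 mm from the pivot and points 1.08 + q from the rig's x axis. Its spring pulls it forward: at the post 4 N at q = 0, 10 N at q = 1.
- dip (a joint): Dip of the hammer arm about a level axis at the pivot, rad: 0 up and level, at most 0.12 right down (13 mm lower at the post, 24 mm at the catch). A spring pushes it up with 2 N (up) to 4 N (down) at the post. The arm's end must be dipped to pass under the catch pin: 5 mm at the post just clears it, 8 to 12 mm is good. It rises again by itself when let up.
- post_foot (a point): Centre of the upper face of the round yellow foot plate (60 mm across, 4 mm thick) on the arm, 110 mm from the pivot, 60 mm above the table when up. From it rises the yellow post, upright, 14 mm thick, 45 mm high. A fingertip set on the plate in front of the post (the side away from the draw) can push the arm back and down at once.
- catch (a joint): Lift of the red catch lever, rad: 0 down. From it a red pin 8 mm thick points down, 200 mm from the pivot, its end 47 mm above the table: it bars the level arm. With the arm up behind it and eased forward, the pin holds it at a q between 0.62 and 0.94, as the block is clamped. Hair trigger: lifting the pin 8 mm (0.2 rad, about 1 N; or pressing its outer tab) fires the hammer.
- plunger (a joint): Travel of the black sprung overtravel plunger behind the pin, m: 0 free, 0.010 home. It moves with the catch block. The arm's end meets it 0.055 rad (6 mm at the post) past the q at which the arm rests on the pin: the push needed at the post then rises at once by about 5 N, and slowly after. That is the sign that the arm is far enough back.
- head (a point): Centre of the striking face of the brass hammer head, 18 mm across, that stands out 24 mm from the arm's front side 165 mm from the pivot.
- ring: Loose steel test ring, 52 mm outside, 36 mm inside, 16 mm high, lying on a nest 36 mm above the table in front of the hammer head. Origin at the centre of its underside. Must stay.
- carton: Loose cardboard carton, 70 x 100 x 45 mm high, on the table beside the rig. Origin at the centre of its underside. Must stay.
- tin: Loose green tin, 56 mm across, 70 mm high, on the table beside the rig. Origin at the centre of its underside. Must stay.

How it is judged (in metres and radians):
On the way:
1. the hammer arm is drawn back (value of joint hammer above 0.45 rad), for 0.1 s.
At the end, for the whole second after the job is handed in: The hammer is held back by the catch alone, at rest (q above 0.55 rad, slower than 0.1 rad/s), the plunger is free (pressed less than 3 mm), the ring is within 8 mm and the carton and the tin are within 15 mm of where they were (value of joint hammer above 0.55 rad and velocity of joint hammer between -0.1 and 0.1 rad/s and value of joint plunger below 0.003 m and distance of ring from where it was at the start of the episode below 0.008 m and distance of each of carton, tin from where it was at the start of the episode below 0.015 m); the robot touches nothing.
It fails at once if the hammer flew forward or snapped against the catch (faster than 2.5 rad/s) (velocity of joint hammer below -2.5 rad/s).
It fails at once if the overtravel plunger was driven home (more than 8 mm of its 10 mm) (value of joint plunger above 0.008 m).
It fails at once if the test ring was pushed by more than 8 mm (distance of ring from where it was at the start of the episode above 0.008 m).
It fails at once if the carton was pushed by more than 15 mm (distance of carton from where it was at the start of the episode above 0.015 m).
It fails at once if the tin was pushed by more than 15 mm (distance of tin from where it was at the start of the episode above 0.015 m).
It also fails if it takes over 56 s, if anything falls off the work surface, if the arm or the gripper's body presses on something with over 40 N, if the wrist force passes 120 N, or if a joint passes its speed limit or range.

## Working session

There is one attempt and no reset: what is moved stays moved. The work goes in short steps, Python scripts to look and compute and a tool call to move; the robot and the scene stay as the last step left them, time stands still between calls to the robot, and variables do not carry over. Pictures are saved under pics/ and viewed, and the job is handed in when it is done.

Besides the shell and the picture viewer there is one more tool, called after "Call:" as a command line: name --argument value ..., lists and objects as JSON in quotes. jog_arm: Moves the arm, as the interface text tells. Its arguments: {"type":"object","properties":{"delta_pos":{"type":"array","items":{"type":"array","items":{"type":"number"}}},"delta_rot":{"type":"array","items":{"type":"array","items":{"type":"number"}}},"claw":{"type":"array","items":{"type":"number"}}},"required":["delta_pos","delta_rot","claw"]}

```bash
mkdir -p pics; cat > h.py <<'E'
from cell import ctrl
import numpy as np, cv2
def snap(n,f):
    p,d=ctrl.get_image(n); c=ctrl.calibration(n)
    cv2.imwrite(f'pics/{f}.png',p[:,:,::-1]); np.savez(f'pics/{f}.npz',p=p,d=d,**{k:np.array(v) for k,v in c.items()})
    return p,d,c
def w(c,d,r,col):
    z=d[int(r),int(col)]; X=np.array([(col-c['cx'])/c['fx']*z,(r-c['cy'])/c['fy']*z,z])
    return np.array(c['R']).T@(X-np.array(c['t']))
def proj(c,X):
    Y=np.array(c['R'])@X+np.array(c['t']); return c['cy']+c['fy']*Y[1]/Y[2], c['cx']+c['fx']*Y[0]/Y[2]
E
python3 - <<'E'
from h import *
print(ctrl.get_obs())
for n in ['scene','side','wrist']:
    p,d,c=snap(n,n+'0')
    print(n,np.array(c['t'])@-np.array(c['R']))
    for t in ['rig','post_foot','head','catch','ring']:
        for r in ctrl.pinpoint(n,t)[:2]:
            a,b=r['point'][0]*384,r['point'][1]*512
            print(n,t,round(r['score'],2),round(a),round(b),w(c,d,min(max(a,0),383),min(max(b,0),511)).round(3))
E
```

```text
{'time': 0.0, 'joints': array([-8.59487786e+01,  1.40826736e+01,  8.93222221e+01,  9.55350248e-04,
        7.67035686e+01, -9.97618833e+00]), 'dq': array([-0.00301041, -0.02383366, -0.04653264, -0.0593847 , -0.06607245,
       -0.0689782 ]), 'joint_efforts': array([ 1.52169960e-03, -4.15828764e+01, -3.14601696e+01,  6.84752734e-02,
        3.31430370e-02, -1.53750584e-04]), 'tcp_pos': array([ 0.15750787, -0.63001935,  0.20438674]), 'tcp_rot': array([-89.98029447,   0.10666333, -75.97279255]), 'ft_force': array([0.54829449, 0.04257039, 0.77603749]), 'ft_torque': array([-0.01574814, -0.0076358 , -0.00744602]), 'opening': 1.0006892303353012}
scene [1.16840393 0.31579869 0.58183863]
scene rig 0.57 210 249 [ 0.594 -0.061  0.012]
scene post_foot 0.75 217 266 [0.646 0.017 0.063]
scene post_foot 0.6 171 229 [ 0.525 -0.166  0.042]
scene head 0.88 243 270 [0.7   0.057 0.056]Traceback (most recent call last):
  File "<stdin>", line 7, in <module>
ValueError: it knows: carton, head, post_foot, rig, ring, tin
```

```bash
python3 - <<'E'
from h import *
for n in ['scene','side','wrist']:
    p,d,c=snap(n,n+'0')
    print(n,np.array(c['t'])@-np.array(c['R']))
    for t in ['rig','post_foot','head','ring','carton','tin']:
        for r in ctrl.pinpoint(n,t)[:2]:
            a,b=r['point'][0]*384,r['point'][1]*512
            print(n,t,round(r['score'],2),round(a),round(b),w(c,d,min(max(a,0),383),min(max(b,0),511)).round(3))
a=[cv2.resize(cv2.imread(f'pics/{n}0.png'),(800,600)) for n in ['scene','side','wrist']]
for n,i in zip('abc',a): cv2.imwrite(f'pics/v{n}.png',i)
E
```

```text
scene [1.16840393 0.31579869 0.58183863]
scene rig 0.93 205 246 [ 0.594 -0.069  0.022]
scene post_foot 0.59 216 272 [0.645 0.028 0.072]
scene head 0.75 240 268 [0.698 0.052 0.06 ]
scene ring 0.98 250 252 [0.721 0.03  0.037]
scene carton 0.79 172 231 [ 0.524 -0.161  0.041]
scene tin 0.89 203 193 [ 0.671 -0.161  0.039]
side [ 0.27850402 -0.42222884  0.58383002]
side rig 0.58 233 271 [ 0.571 -0.086  0.023]
side rig 0.3 168 290 [0.707 0.014 0.051]
side post_foot 0.57 179 263 [0.63  0.013 0.061]
side head 0.93 164 275 [0.689 0.043 0.053]
side ring 0.76 167 291 [0.712 0.014 0.051]
side carton 0.67 299 274 [ 0.476 -0.209  0.045]
side tin 0.74 247 334 [ 0.627 -0.198  0.049]
wrist [ 0.23466484 -0.61211909  0.38494018]
```

View pics/va.png

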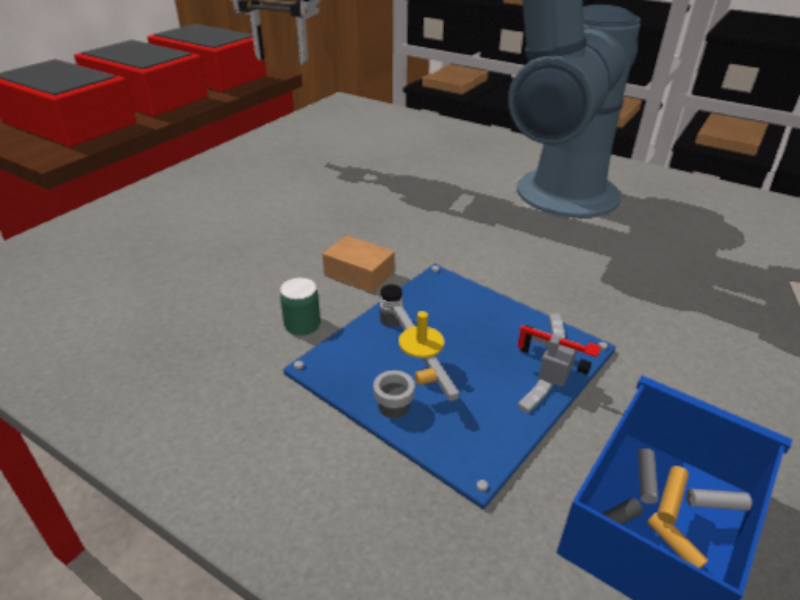

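View pics/vb.png

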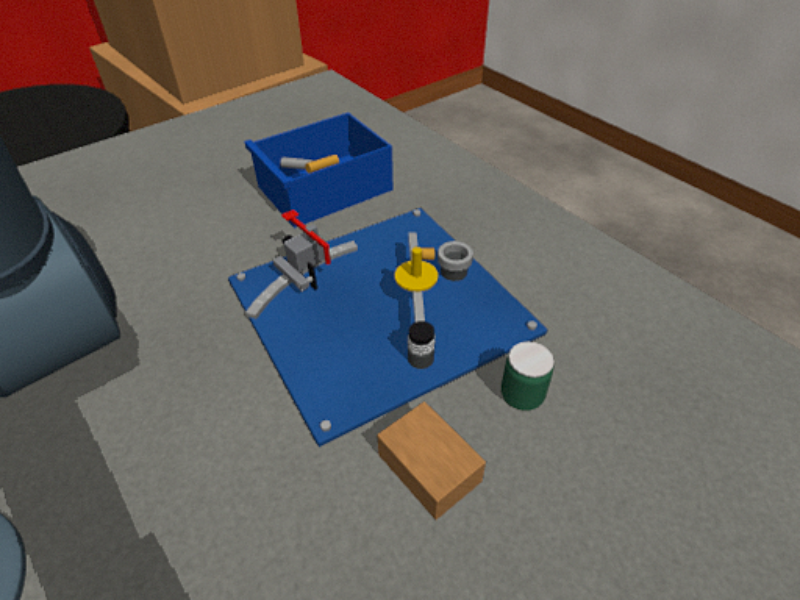

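View pics/vc.png

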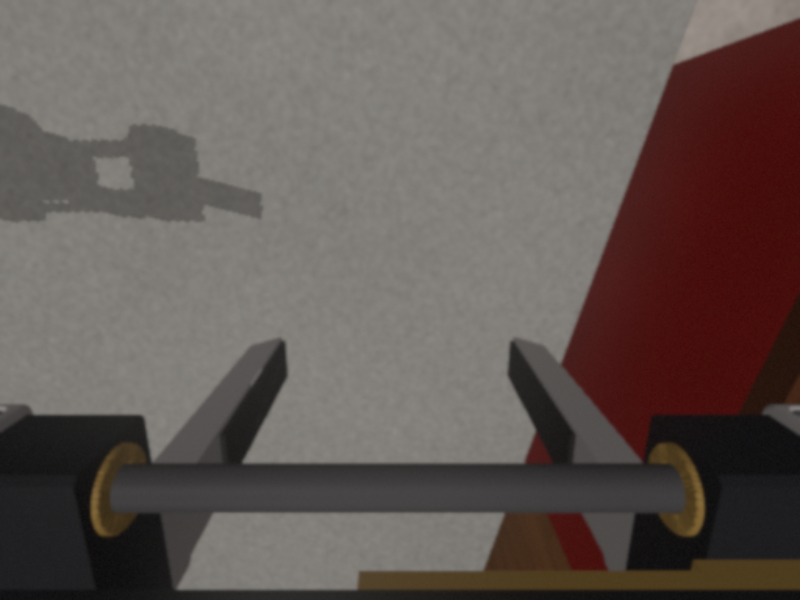

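The pictures show the pivot (black cap) at about (390,293) in the scene view and (421,330) in the side view. The post is at (422,325) and (416,262), and the red catch is at (560,345) and (308,240). Next I fit the geometry from depth.

```bash
python3 - <<'E'
from h import *
for n in ['scene','side']:
    z=np.load(f'pics/{n}0.npz'); p=z['p'].astype(int); d=z['d']; c={k:z[k] for k in ['fx','fy','cx','cy','R','t']}
    rr,cc=np.mgrid[0:384,0:512]
    Y=np.stack([(cc-c['cx'])/c['fx']*d,(rr-c['cy'])/c['fy']*d,d],-1)
    X=(Y-c['t'])@c['R']
    R,G,B=p[...,0],p[...,1],p[...,2]
    ok=(d>0)&(X[...,0]>.35)&(X[...,0]<.85)&(X[...,1]>-.3)&(X[...,1]<.35)
    blue=ok&(B>1.6*R)&(B>1.3*G)&(X[...,2]<.03)
    # largest comp
    k,l,s,_=cv2.connectedComponentsWithStats(blue.astype(np.uint8)); bs=[l==i for i in np.argsort(-s[1:,4])[:1]+1]
    b=bs[0]; pts=X[b]
    rect=cv2.minAreaRect(pts[:,:2].astype(np.float32)*1000); print(n,'plate',rect,'z',np.median(pts[:,2]), cv2.boxPoints(rect).round())
    yel=ok&(R>120)&(G>.7*R)&(B<.35*R)&(X[...,2]>.05)
    P=X[yel]; print(' yel n',len(P),'plate',P[P[:,2]<.066].mean(0).round(4),cv2.minEnclosingCircle((P[P[:,2]<.068][:,:2]*1000).astype(np.float32)),'post',P[P[:,2]>.075].mean(0).round(4),P[:,2].max())
    red=ok&(R>120)&(G<.35*R)&(B<.35*R)&(X[...,2]>.03)
    P=X[red]; print(' red',len(P),P.min(0).round(3),P.max(0).round(3)); P=P[np.argsort(P[:,1])]; print(P[::max(1,len(P)//12)].round(3))
    cap=ok&(R<50)&(G<50)&(B<50)&(X[...,2]>.04)
    k,l,s,_=cv2.connectedComponentsWithStats(cap.astype(np.uint8))
    for i in range(1,k):
        if s[i,4]>8: P=X[l==i]; print(' black',s[i],P.mean(0).round(3),P.min(0).round(3),P.max(0).round(3))
    img=cv2.imread(f'pics/{n}0.png')[130:270,150:410] if n=='scene' else cv2.imread(f'pics/{n}0.png')[110:290,140:360]
    cv2.imwrite(f'pics/z{n}.png',cv2.resize(img,None,fx=3,fy=3,interpolation=cv2.INTER_CUBIC))
E
```

```text
scene plate ((599.2611694335938, 50.45845031738281), (329.2615051269531, 346.263671875), 82.52980041503906) z 0.013621477260069934 [[ 406.  -90.]
 [ 750. -135.]
 [ 792.  191.]
 [ 449.  236.]]
 yel n 556 plate [0.6544 0.0329 0.0608] ((663.596923828125, 171.2870330810547), 180.23355102539062) post [0.6461 0.0235 0.0921] 0.10761066142220055
 red 186 [0.552 0.13  0.052] [0.574 0.23  0.087]
[[0.569 0.13  0.078]
 [0.568 0.133 0.052]
 [0.567 0.139 0.083]
 [0.569 0.149 0.079]
 [0.569 0.16  0.081]
 [0.567 0.184 0.083]
 [0.565 0.191 0.083]
 [0.563 0.199 0.082]
 [0.561 0.208 0.083]
 [0.569 0.217 0.085]
 [0.557 0.221 0.086]
 [0.556 0.224 0.084]
 [0.561 0.228 0.085]]
 black [244 182  13  11 115] [ 0.581 -0.065  0.067] [ 0.565 -0.081  0.055] [ 0.596 -0.053  0.071]
 black [336 214   4   4  11] [0.539 0.132 0.045] [0.537 0.129 0.042] [0.541 0.135 0.049]
 black [370 231   8   8  45] [0.555 0.217 0.046] [0.548 0.211 0.04 ] [0.56  0.222 0.052]
 black [387 321  15   9  31] [0.74  0.314 0.044] [0.727 0.306 0.041] [0.752 0.321 0.047]
side plate ((598.118408203125, 46.631683349609375), (330.6108093261719, 
[... 267 characters left out ...]
109
 red 135 [0.551 0.124 0.049] [0.572 0.226 0.086]
[[0.566 0.124 0.082]
 [0.564 0.126 0.079]
 [0.563 0.128 0.061]
 [0.566 0.137 0.083]
 [0.565 0.147 0.082]
 [0.564 0.159 0.075]
 [0.561 0.172 0.08 ]
 [0.564 0.19  0.082]
 [0.561 0.201 0.083]
 [0.554 0.212 0.083]
 [0.564 0.215 0.084]
 [0.553 0.219 0.084]
 [0.551 0.226 0.084]]
 black [181 151   6   5  13] [0.547 0.215 0.048] [0.541 0.211 0.041] [0.554 0.219 0.05 ]
 black [197 168   5  10  30] [0.537 0.126 0.052] [0.536 0.121 0.04 ] [0.54  0.134 0.062]
 black [262 206  16  15 187] [ 0.576 -0.073  0.067] [ 0.563 -0.087  0.053] [ 0.593 -0.055  0.071]
 black [323 229   8  18  54] [ 0.626 -0.176  0.051] [ 0.623 -0.19   0.04 ] [ 0.636 -0.162  0.064]
```

View pics/zscene.png

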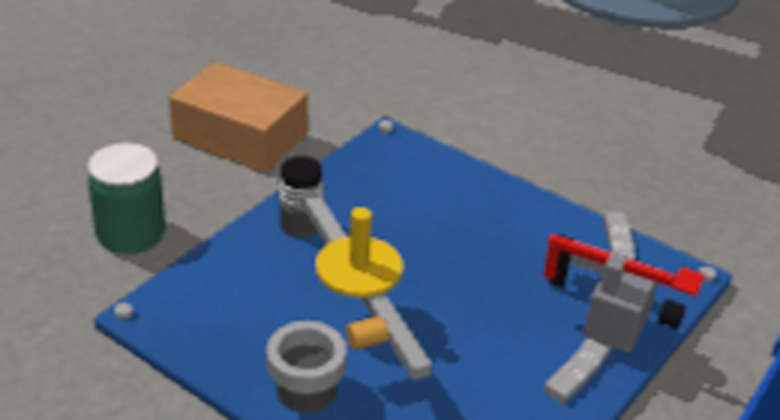

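View pics/zside.png

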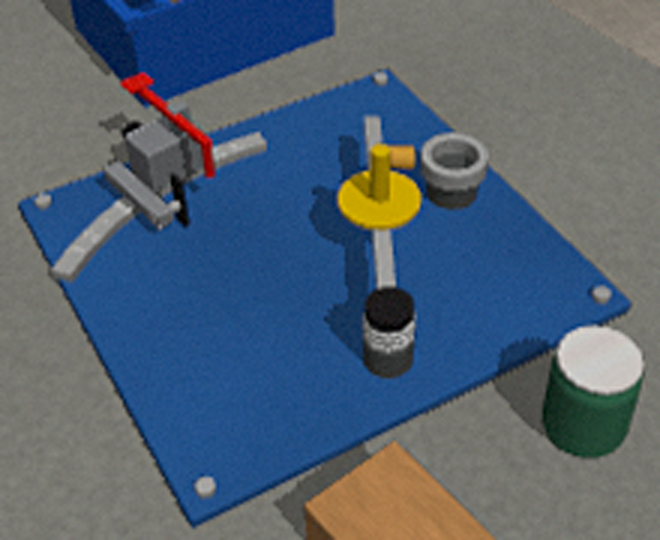

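```bash
cat >> h.py <<'E'
from scipy.spatial.transform import Rotation as Ro
PIV=np.array([.5789,-.0697]); A0=np.deg2rad(54.4); RP=.110
def pose(q,z,r=RP,dt=0.):
    a=A0+q; rad=np.array([np.cos(a),np.sin(a)]); tan=np.array([-rad[1],rad[0]])
    p=PIV+r*rad+dt*tan
    yaw=np.rad2deg(a)-90   # tool x = -tangential(front), tool z = radial
    return np.r_[p,z], Ro.from_euler('xyz',[-90,0,yaw],degrees=True)
def delta(p0,R0,p,R):
    return (R0.inv().apply(p-p0)/.03).round(2).tolist(),(np.rad2deg((R0.inv()*R).as_rotvec())/10).round(2).tolist()
def now():
    o=ctrl.get_obs(); return o['tcp_pos'],Ro.from_euler('xyz',o['tcp_rot'],degrees=True),o
E
python3 - <<'E'
from h import *
p0=np.array([.158,-.631,.205]);R0=Ro.from_euler('xyz',[-90,0,-75.97],degrees=True)
p,R=pose(0,.2)
print(p,R.as_euler('xyz',degrees=True))
print(delta(p0,R0,p,R), R0.as_matrix().round(2))
E
```

```text
[0.64293353 0.01974108 0.2       ] [-9.00000000e+01  1.27222187e-14 -3.56000000e+01]
([-17.13, 0.17, 20.94], [-0.0, -4.04, 0.0]) [[ 0.24  0.    0.97]
 [-0.97  0.    0.24]
 [ 0.   -1.    0.  ]]
```

Call:
jog_arm --delta_pos '[[-17.13,0.17,20.94],[-17.13,0.17,20.94],[-17.13,0.17,20.94],[-17.13,0.17,20.94],[-17.13,0.17,20.94],[-17.13,0.17,20.94],[-17.13,0.17,20.94],[-17.13,0.17,20.94],[-17.13,0.17,20.94],[-17.13,0.17,20.94],[-17.13,0.17,20.94],[-17.13,0.17,20.94]]' --delta_rot '[[0,-4.04,0],[0,-4.04,0],[0,-4.04,0],[0,-4.04,0],[0,-4.04,0],[0,-4.04,0],[0,-4.04,0],[0,-4.04,0],[0,-4.04,0],[0,-4.04,0],[0,-4.04,0],[0,-4.04,0]]' --claw '[0.38,0.38,0.38,0.38,0.38,0.38,0.38,0.38,0.38,0.38,0.38,0.38]'

```text
time: 2.75
tcp_pos: [0.6068, -0.0274, 0.201]
tcp_rot: [-90.0, -0.0, -35.6]
ft_force: [0.3, 0.3, -0.5]
opening: 0.376
```

```bash
python3 - <<'E'
from h import *
p0,R0,o=now()
print(o['time'],p0,o['tcp_rot'],o['joints'].round(1),o['opening'],o['ft_force'])
p,R=pose(0,.16)
print(delta(p0,R0,p,R))
E
```

```text
2.75 [ 0.60676994 -0.02737562  0.20101076] [-8.99918749e+01 -4.44940249e-02 -3.55636633e+01] [-13.3   8.6  96.   -0.   75.3  22.3] 0.375897926394857 [ 0.29529212  0.34951743 -0.51991169]
([0.07, 1.37, 1.98], [-0.0, 0.0, 0.0])
```

Call:
jog_arm --delta_pos '[[0.07,0.5,1.98],[0.07,1.37,1.98],[0.07,1.37,1.98],[0.07,1.37,1.98]]' --delta_rot '[[0,0,0],[0,0,0],[0,0,0],[0,0,0]]' --claw '[0.38,0.38,0.38,0.38]'

```text
time: 3.25
tcp_pos: [0.6422, 0.0173, 0.1606]
tcp_rot: [-90.0, -0.1, -35.6]
ft_force: [0.8, 0.8, 1.8]
opening: 0.378
```

```bash
python3 - <<'E'
from h import *
p0,R0,o=now()
print(o['time'],p0,o['tcp_rot'],o['opening'],o['ft_force'])
for n in ['wrist','scene','side']:
    p,d,c=snap(n,n+'1')
    a,b=proj(c,np.r_[p0[:2],p0[2]]); print(n,'tcp px',a,b,'x1.56',a*1.5625,b*1.5625)
    cv2.imwrite(f'pics/v{n}1.png',cv2.resize(p[:,:,::-1],(800,600)))
E
```

```text
3.25 [0.64217415 0.01733277 0.16063564] [-8.99707875e+01 -5.72125635e-02 -3.56175055e+01] 0.3778906459563251 [0.83541809 0.7772064  1.76028966]
wrist tcp px 228.65102974181383 251.87641392529193 x1.56 357.2672339715841 393.55689675826864
scene tcp px 177.69814458042498 269.060061975833 x1.56 277.65335090691406 420.406346837239
side tcp px 138.14644762515331 267.1424434404098 x1.56 215.85382441430204 417.4100678756403
```

View pics/vwrist1.png

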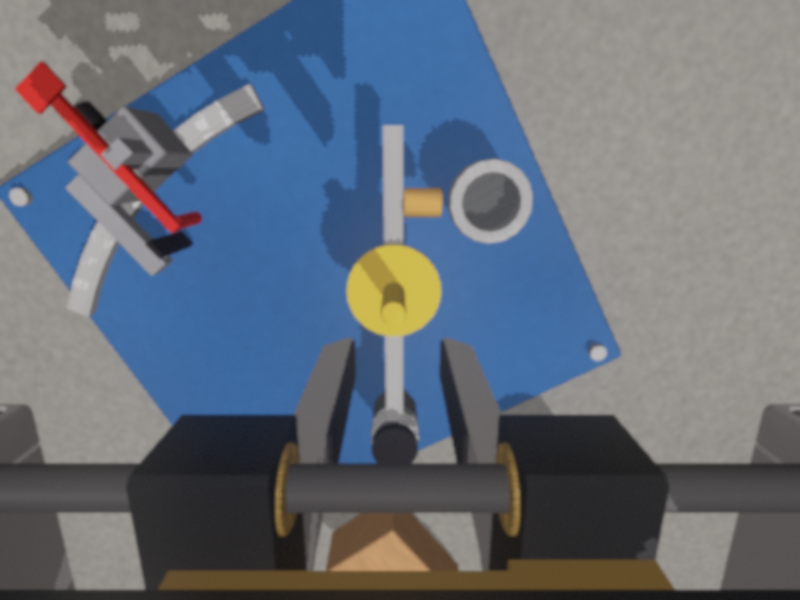

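View pics/vside1.png

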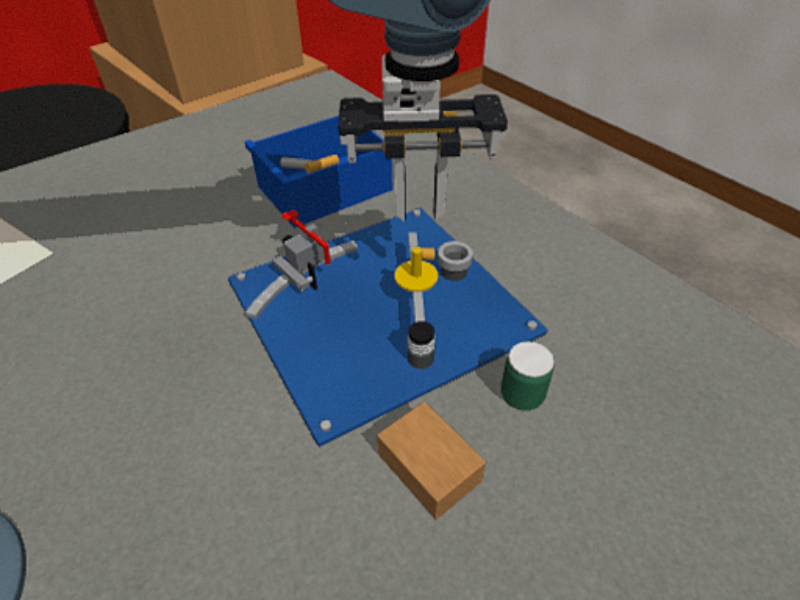

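View pics/vscene1.png

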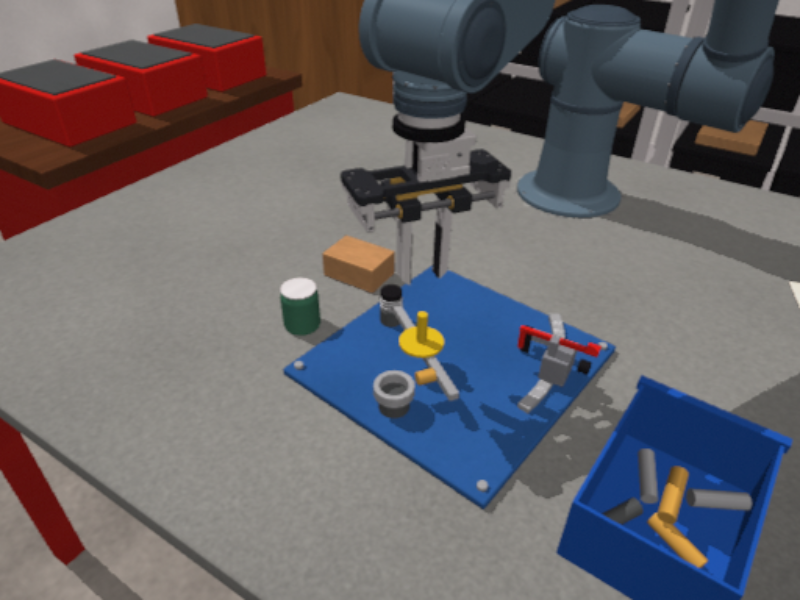

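```bash
python3 - <<'E'
from h import *
z=np.load('pics/wrist1.npz'); c={k:z[k] for k in ['fx','fy','cx','cy','R','t']}; d=z['d'];p=z['p'].astype(int)
rr,cc=np.mgrid[0:384,0:512]
X=(np.stack([(cc-c['cx'])/c['fx']*d,(rr-c['cy'])/c['fy']*d,d],-1)-c['t'])@c['R']
R,G,B=p[...,0],p[...,1],p[...,2]
y=(R>100)&(G>.7*R)&(B<.5*R)&(d>0)&(X[...,2]>.05)&(rr<230)
P=X[y]; t=P[P[:,2]>.1]; print('posttop',t.mean(0),len(t)); f=P[P[:,2]<.066]; print('foot',cv2.minEnclosingCircle((f[:,:2]*1000).astype(np.float32)),f[:,2].mean())
red=(R>110)&(G<.4*R)&(B<.4*R)&(d>0)
P=X[red]; P=P[(P[:,1]<.15)]; P=P[np.argsort(P[:,2])]; 
v=P[:,:2]-PIV
for a,b in zip(P,v): print(a.round(3),np.hypot(*b).round(3),(np.arctan2(b[1],b[0])-A0).round(3)) if a[2]<.075 else 0
ring=X[int(202/1.5625),int(470/1.5625)]
blk=(R<45)&(G<45)&(B<60)&(d>0)&(cc<140)&(rr<180)&(X[...,2]>.04)
k,l,s,_=cv2.connectedComponentsWithStats(blk.astype(np.uint8))
for i in range(1,k):
    if s[i,4]>15:
        Q=X[l==i]; v=Q[:,:2]-PIV; print(s[i],Q.mean(0).round(3),'r',np.hypot(*v.T).min().round(3),np.hypot(*v.T).max().round(3),'q',(np.arctan2(v[:,1],v[:,0])-A0).min().round(3),(np.arctan2(v[:,1],v[:,0])-A0).max().round(3))
E
```

```text
posttop [0.64363109 0.02002838 0.10519616] 214
foot ((659.073974609375, 28.901813507080078), 48.28279113769531) 0.06054667132820782
[0.57  0.126 0.053] 0.196 0.666
[0.57  0.126 0.055] 0.196 0.669
[0.571 0.127 0.056] 0.196 0.663
[0.569 0.126 0.059] 0.196 0.672
[0.571 0.126 0.06 ] 0.196 0.663
[0.569 0.126 0.061] 0.196 0.672
[0.571 0.126 0.061] 0.196 0.664
[0.571 0.126 0.063] 0.196 0.663
[0.569 0.126 0.064] 0.196 0.67
[0.57  0.127 0.064] 0.197 0.665
[0.57  0.126 0.066] 0.196 0.668
[0.569 0.126 0.067] 0.196 0.673
[0.57  0.126 0.069] 0.196 0.666
[0.569 0.126 0.07 ] 0.196 0.67
[0.57  0.127 0.071] 0.196 0.665
[0.569 0.126 0.072] 0.196 0.67
[0.569 0.126 0.075] 0.196 0.671
[ 50  66  18  16 132] [0.557 0.212 0.046] r 0.277 0.29 q 0.689 0.714
[ 96 151  19  13 144] [0.54  0.127 0.052] r 0.195 0.207 q 0.806 0.826
```

```bash
python3 - <<'E'
from h import *
p0,R0,o=now()
print(o['time'],p0,o['tcp_rot'],o['opening'],o['ft_force'])
print(delta(p0,R0,pose(0,.068)[0],pose(0,.068)[1]))
E
```

```text
3.4 [0.6425023  0.01708071 0.16128524] [-89.93502924  -0.12543072 -35.63605014] 0.38278370171964116 [-0.10192923  0.34618299  0.22341614]
([-0.05, 3.11, 0.08], [-0.01, -0.0, 0.01])
```

Call:
jog_arm --delta_pos '[[-0.05,0.8,0.08],[-0.05,1.8,0.08],[-0.05,2.7,0.08],[-0.05,3.1,0.08],[-0.05,3.1,0.08]]' --delta_rot '[[0,0,0],[0,0,0],[0,0,0],[0,0,0],[0,0,0]]' --claw '[0.38,0.38,0.38,0.38,0.38]'

```text
time: 4.03
tcp_pos: [0.642, 0.0204, 0.0666]
tcp_rot: [-90.0, 0.0, -35.6]
ft_force: [0.5, -0.2, 0.5]
opening: 0.38
```

```bash
python3 - <<'E'
from h import *
p0,R0,o=now()
print(o['time'],p0,o['tcp_rot'],o['opening'],o['ft_force'])
print(delta(p0,R0,pose(0,.062)[0],pose(0,.068)[1]))
p,d,c=snap('wrist','wrist2')
cv2.imwrite(f'pics/vwrist2.png',cv2.resize(p[:,:,::-1],(800,600)))
E
```

```text
4.025 [0.64195362 0.02044263 0.06664399] [-9.00105572e+01  2.37071979e-02 -3.56007789e+01] 0.3801390952646659 [ 0.46621739 -0.18447478  0.48428616]
([0.04, 0.15, 0.0], [0.0, -0.0, -0.0])
```

View pics/vwrist2.png

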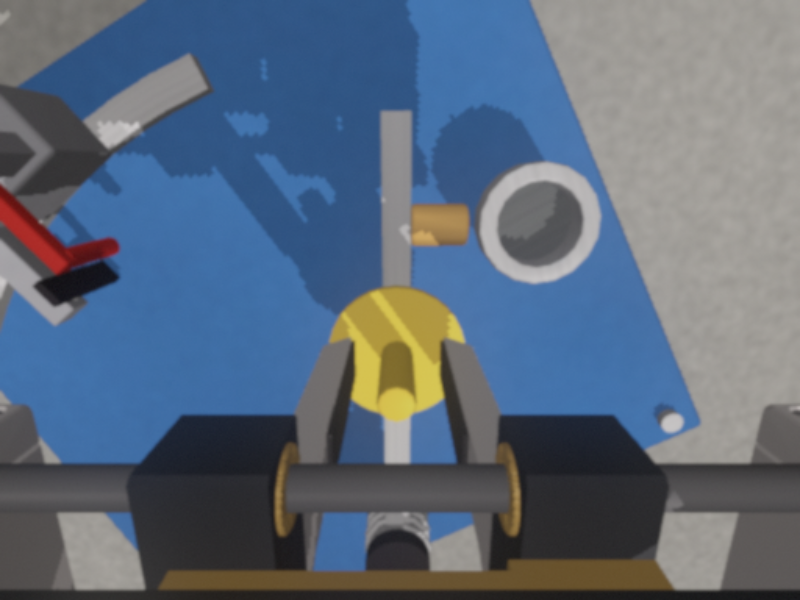

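The fingers straddle the post, which is centred at about (397,400). I close to a loose cage and press down gently.

Call:
jog_arm --delta_pos '[[0.03,0,0],[0.03,0,0],[0.03,0,0],[0.03,0.1,0],[0.03,0.2,0],[0.03,0.3,0],[0.03,0.4,0],[0.03,0.4,0]]' --delta_rot '[[0,0,0],[0,0,0],[0,0,0],[0,0,0],[0,0,0],[0,0,0],[0,0,0],[0,0,0]]' --claw '[0.2,0.2,0.2,0.2,0.2,0.2,0.2,0.2]'

```text
time: 5.08
tcp_pos: [0.643, 0.0204, 0.0547]
tcp_rot: [-90.0, 0.0, -35.6]
ft_force: [-0.3, 2.1, 3.2]
opening: 0.2
```

```bash
cat >> h.py <<'E'
import json
def plan(qs,zs,dts=None,claw=.2):
    p0,R0,o=now(); P=[];Q=[]
    a=np.arctan2(*(p0[:2]-PIV)[::-1])-A0
    print(o['time'],p0.round(4),'tcp q',a.round(3),'f',o['ft_force'].round(1),'F_tan',round(float(o['ft_force'][:2]@np.array([-np.sin(A0+a),np.cos(A0+a)])),1),o['opening'])
    for i,(q,z) in enumerate(zip(qs,zs)):
        a,b=delta(p0,R0,*pose(q,z)); P.append(a);Q.append(b)
    print(json.dumps(P));print(json.dumps(Q))
E
python3 - <<'E'
from h import *
plan(np.arange(1,13)*.45/12,np.r_[.053,.0515,[.050]*10])
E
```

```text
5.075 [0.643  0.0204 0.0547] tcp q 0.003 f [-0.3  2.1  3.2] F_tan 1.5 0.20017722816961478
[[-0.13, 0.06, -0.02], [-0.26, 0.11, -0.03], [-0.4, 0.16, -0.04], [-0.54, 0.16, -0.06], [-0.67, 0.16, -0.08], [-0.81, 0.16, -0.11], [-0.94, 0.16, -0.14], [-1.07, 0.16, -0.18], [-1.2, 0.16, -0.23], [-1.33, 0.16, -0.27], [-1.46, 0.16, -0.33], [-1.58, 0.16, -0.38]]
[[-0.0, -0.21, 0.0], [-0.0, -0.43, 0.0], [-0.0, -0.64, 0.0], [-0.0, -0.86, 0.0], [-0.0, -1.07, 0.0], [-0.0, -1.29, 0.0], [-0.0, -1.5, 0.0], [-0.0, -1.72, 0.0], [-0.0, -1.93, 0.0], [-0.0, -2.15, 0.0], [-0.0, -2.36, 0.0], [-0.0, -2.58, 0.0]]
```

Call:
jog_arm --delta_pos '[[-0.13,0.06,-0.02],[-0.26,0.11,-0.03],[-0.4,0.16,-0.04],[-0.54,0.16,-0.06],[-0.67,0.16,-0.08],[-0.81,0.16,-0.11],[-0.94,0.16,-0.14],[-1.07,0.16,-0.18],[-1.2,0.16,-0.23],[-1.33,0.16,-0.27],[-1.46,0.16,-0.33],[-1.58,0.16,-0.38]]' --delta_rot '[[0,-0.21,0],[0,-0.43,0],[0,-0.64,0],[0,-0.86,0],[0,-1.07,0],[0,-1.29,0],[0,-1.5,0],[0,-1.72,0],[0,-1.93,0],[0,-2.15,0],[0,-2.36,0],[0,-2.58,0]]' --claw '[0.2,0.2,0.2,0.2,0.2,0.2,0.2,0.2,0.2,0.2,0.2,0.2]'

```text
time: 6.58
tcp_pos: [0.5991, 0.0389, 0.0509]
tcp_rot: [-89.9, -0.2, -9.6]
ft_force: [6.8, 1.3, 2.9]
opening: 0.204
```

```bash
python3 - <<'E'
from h import *
for n in ['side','wrist']:
    p,d,c=snap(n,n+'3')
    if n=='side': p=cv2.resize(p[90:290,140:400],None,fx=3,fy=3,interpolation=cv2.INTER_CUBIC)
    else: p=cv2.resize(p,(800,600))
    cv2.imwrite(f'pics/v{n}3.png',p[:,:,::-1])
plan(.45+np.arange(1,9)*.2/8,[.049]*8)
E
```

```text
6.675 [0.5989 0.0389 0.0508] tcp q 0.439 f [5.8 1.2 4.3] F_tan -5.4 0.20094757449890072
[[-0.13, 0.06, -0.02], [-0.22, 0.06, -0.02], [-0.31, 0.06, -0.02], [-0.41, 0.06, -0.03], [-0.5, 0.06, -0.04], [-0.59, 0.06, -0.05], [-0.68, 0.06, -0.07], [-0.77, 0.06, -0.09]]
[[-0.01, -0.13, 0.02], [-0.01, -0.27, 0.02], [-0.01, -0.42, 0.02], [-0.01, -0.56, 0.02], [-0.01, -0.7, 0.02], [-0.01, -0.85, 0.02], [-0.0, -0.99, 0.02], [-0.0, -1.13, 0.02]]
```

View pics/vside3.png

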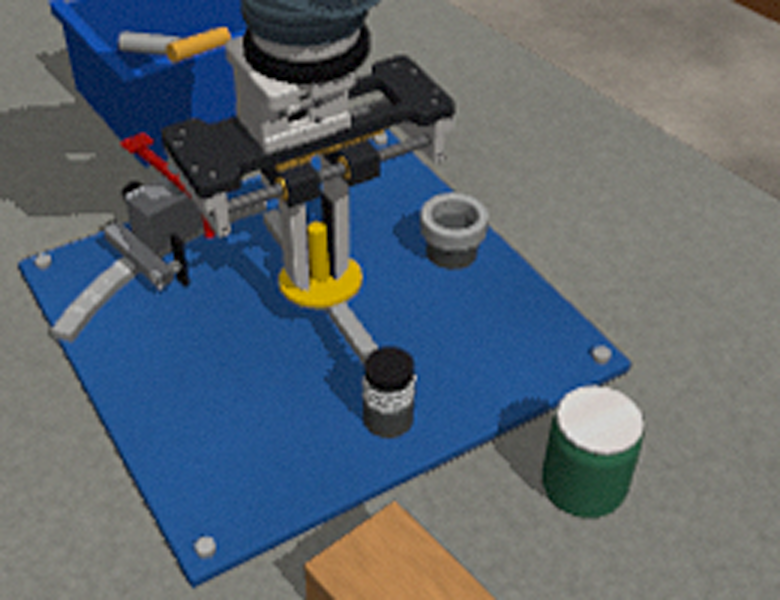

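View pics/vwrist3.png

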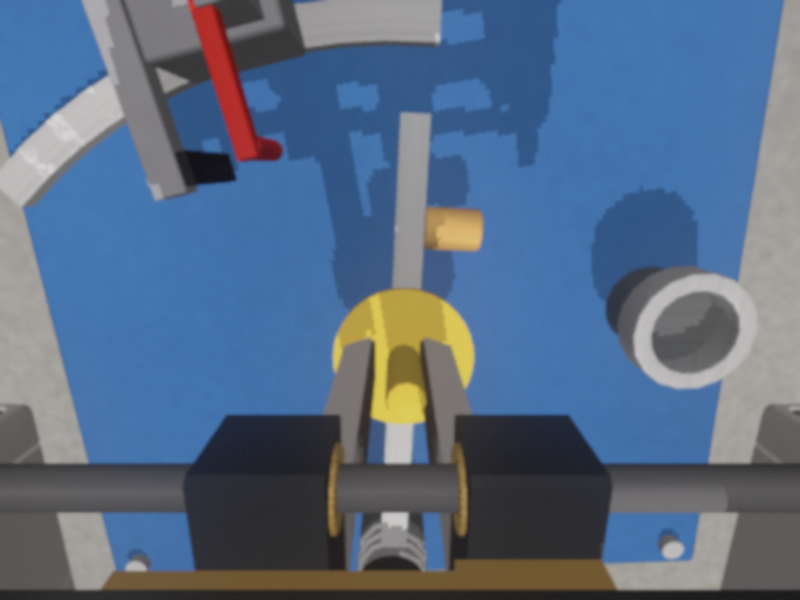

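The cage has the post, with the arm dipped about 9–10 mm and q about 0.42. I continue.

Call:
jog_arm --delta_pos '[[-0.13,0.06,-0.02],[-0.22,0.06,-0.02],[-0.31,0.06,-0.02],[-0.41,0.06,-0.03],[-0.5,0.06,-0.04],[-0.59,0.06,-0.05],[-0.68,0.06,-0.07],[-0.77,0.06,-0.09]]' --delta_rot '[[0,-0.13,0],[0,-0.27,0],[0,-0.42,0],[0,-0.56,0],[0,-0.7,0],[0,-0.85,0],[0,-0.99,0],[0,-1.13,0]]' --claw '[0.2,0.2,0.2,0.2,0.2,0.2,0.2,0.2]'

```text
time: 7.68
tcp_pos: [0.5764, 0.0409, 0.0494]
tcp_rot: [-89.9, -0.3, 1.6]
ft_force: [7.6, 3.9, 5.1]
opening: 0.201
```

```bash
python3 - <<'E'
from h import *
plan(.65+np.arange(1,11)*.12/10,[.0495]*10)
E
```

```text
7.675 [0.5764 0.0409 0.0494] tcp q 0.644 f [7.6 3.9 5.1] F_tan -7.7 0.20057635806332588
[[-0.07, -0.0, -0.02], [-0.11, -0.0, -0.02], [-0.16, -0.0, -0.02], [-0.2, -0.0, -0.03], [-0.24, -0.01, -0.03], [-0.29, -0.01, -0.03], [-0.33, -0.01, -0.03], [-0.37, -0.01, -0.04], [-0.42, -0.01, -0.04], [-0.46, -0.01, -0.05]]
[[-0.01, -0.07, 0.03], [-0.01, -0.14, 0.03], [-0.01, -0.21, 0.03], [-0.01, -0.28, 0.03], [-0.01, -0.35, 0.03], [-0.01, -0.42, 0.03], [-0.01, -0.48, 0.03], [-0.01, -0.55, 0.03], [-0.01, -0.62, 0.03], [-0.01, -0.69, 0.03]]
```

Call:
jog_arm --delta_pos '[[-0.07,0,-0.02],[-0.11,0,-0.02],[-0.16,0,-0.02],[-0.2,0,-0.03],[-0.24,0,-0.03],[-0.29,0,-0.03],[-0.33,0,-0.03],[-0.37,0,-0.04],[-0.42,0,-0.04],[-0.42,0,-0.04]]' --delta_rot '[[0,-0.07,0.03],[0,-0.14,0.03],[0,-0.21,0.03],[0,-0.28,0.03],[0,-0.35,0.03],[0,-0.42,0.03],[0,-0.48,0.03],[0,-0.55,0.03],[0,-0.62,0.03],[0,-0.62,0.03]]' --claw '[0.2,0.2,0.2,0.2,0.2,0.2,0.2,0.2,0.2,0.2]'

```text
time: 8.93
tcp_pos: [0.5639, 0.0398, 0.0494]
tcp_rot: [-89.9, -0.1, 7.8]
ft_force: [7.1, 6.7, 4.6]
opening: 0.201
```

```bash
python3 - <<'E'
from h import *
for n in ['wrist']:
    p,d,c=snap(n,n+'4')
    p=cv2.resize(p,(800,600))
    cv2.imwrite(f'pics/v{n}4.png',p[:,:,::-1])
plan(.76+np.arange(1,6)*.01,[.0495]*5)
E
```

```text
8.975 [0.564  0.0399 0.0494] tcp q 0.757 f [7.1 5.8 4.5] F_tan -7.9 0.20136932529021634
[[-0.05, -0.0, -0.02], [-0.09, -0.0, -0.02], [-0.12, -0.0, -0.02], [-0.16, -0.0, -0.02], [-0.2, -0.0, -0.03]]
[[-0.01, -0.08, 0.01], [-0.01, -0.13, 0.01], [-0.01, -0.19, 0.01], [-0.01, -0.25, 0.01], [-0.01, -0.3, 0.01]]
```

View pics/vwrist4.png

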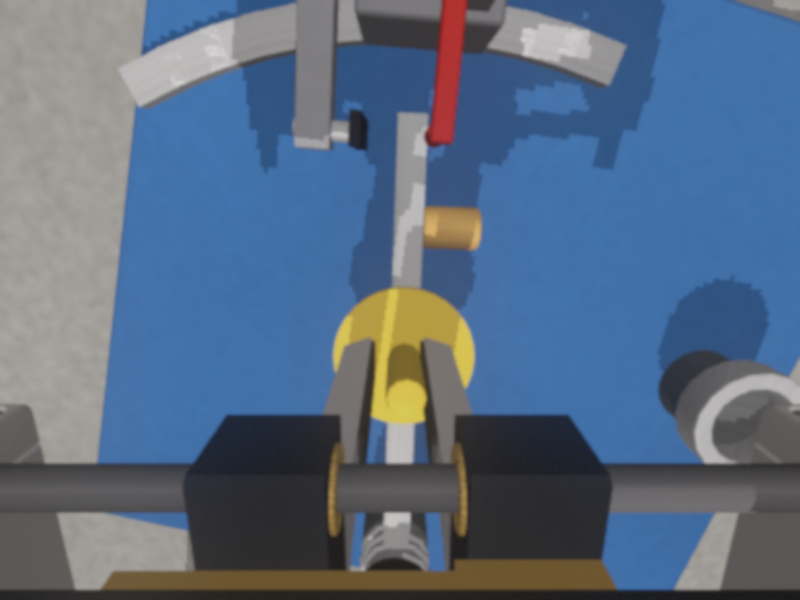

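Call:
jog_arm --delta_pos '[[-0.05,0,-0.02],[-0.09,0,-0.02],[-0.12,0,-0.02],[-0.15,0,-0.02],[-0.15,0,-0.02]]' --delta_rot '[[0,-0.08,0],[0,-0.13,0],[0,-0.19,0],[0,-0.24,0],[0,-0.24,0]]' --claw '[0.2,0.2,0.2,0.2,0.2]'

```text
time: 9.6
tcp_pos: [0.5593, 0.0391, 0.0493]
tcp_rot: [-89.8, -0.0, 10.2]
ft_force: [7.3, 7.3, 5.0]
opening: 0.2
```

```bash
python3 - <<'E'
from h import *
for n in ['wrist']:
    p,d,c=snap(n,n+'5')
    p=cv2.resize(p[40:140,170:330],(800,500),interpolation=cv2.INTER_CUBIC)
    cv2.imwrite(f'pics/v{n}5.png',p[:,:,::-1])
plan(.79+np.zeros(6),.0495+np.arange(1,7)*.002)
E
```

```text
9.65 [0.5594 0.0391 0.0493] tcp q 0.799 f [6.9 7.2 4.7] F_tan -8.0 0.20709262906078285
[[0.03, -0.07, -0.02], [0.03, -0.14, -0.02], [0.03, -0.21, -0.02], [0.03, -0.27, -0.02], [0.03, -0.34, -0.02], [0.03, -0.41, -0.02]]
[[-0.02, 0.05, 0.0], [-0.02, 0.05, 0.0], [-0.02, 0.05, 0.0], [-0.02, 0.05, 0.0], [-0.02, 0.05, 0.0], [-0.02, 0.05, 0.0]]
```

View pics/vwrist5.png

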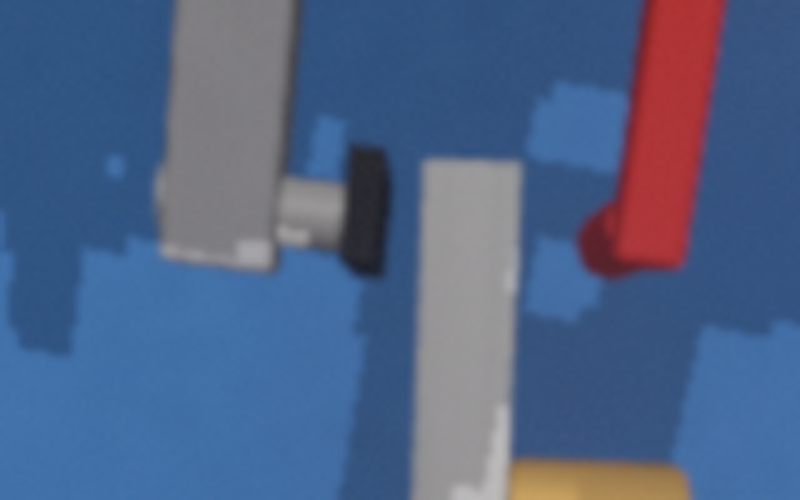

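The arm end at (420–520) sits between the plunger face (388) and the pin (580), clear of both. I let it rise.

Call:
jog_arm --delta_pos '[[0,-0.06,0],[0,-0.13,0],[0,-0.2,0],[0,-0.26,0],[0,-0.33,0],[0,-0.4,0],[0,-0.47,0],[0,-0.47,0]]' --delta_rot '[[0,0,0],[0,0,0],[0,0,0],[0,0,0],[0,0,0],[0,0,0],[0,0,0],[0,0,0]]' --claw '[0.2,0.2,0.2,0.2,0.2,0.2,0.2,0.2]'

```text
time: 10.65
tcp_pos: [0.558, 0.0373, 0.0614]
tcp_rot: [-90.0, 0.2, 10.2]
ft_force: [8.6, 0.6, -3.4]
opening: 0.207
```

```bash
python3 - <<'E'
from h import *
for n in ['wrist','side']:
    p,d,c=snap(n,n+'6')
    p=cv2.resize(p[40:140,170:330],(800,500),interpolation=cv2.INTER_CUBIC) if n=='wrist' else cv2.resize(p[90:290,140:400],None,fx=3,fy=3,interpolation=cv2.INTER_CUBIC)
    cv2.imwrite(f'pics/v{n}6.png',p[:,:,::-1])
z=ctrl.get_obs()['tcp_pos'][2]
plan(.80-np.arange(1,13)*.007,z+np.zeros(12))
E
```

```text
10.75 [0.5581 0.0373 0.0614] tcp q 0.814 f [ 8.4  0.8 -4.2] F_tan -8.4 0.20084074826014867
[[0.07, -0.0, 0.03], [0.1, -0.0, 0.03], [0.13, -0.0, 0.03], [0.15, -0.0, 0.03], [0.18, -0.0, 0.03], [0.2, -0.0, 0.03], [0.23, -0.0, 0.03], [0.25, -0.0, 0.03], [0.28, -0.0, 0.03], [0.31, -0.0, 0.03], [0.33, -0.0, 0.02], [0.36, -0.0, 0.02]]
[[-0.0, 0.03, -0.01], [-0.0, 0.07, -0.01], [-0.0, 0.11, -0.01], [-0.0, 0.15, -0.01], [-0.0, 0.19, -0.01], [-0.0, 0.23, -0.01], [-0.0, 0.27, -0.01], [-0.0, 0.31, -0.01], [-0.0, 0.35, -0.01], [-0.0, 0.39, -0.01], [-0.0, 0.43, -0.01], [-0.0, 0.47, -0.01]]
```

View pics/vwrist6.png

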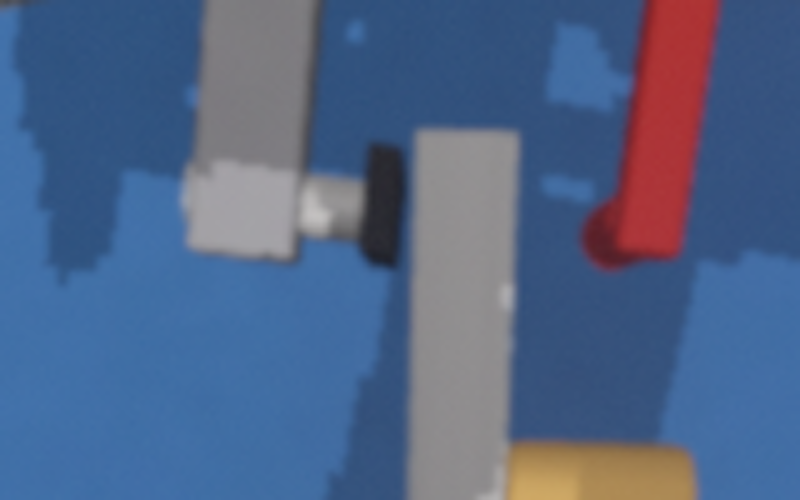

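View pics/vside6.png

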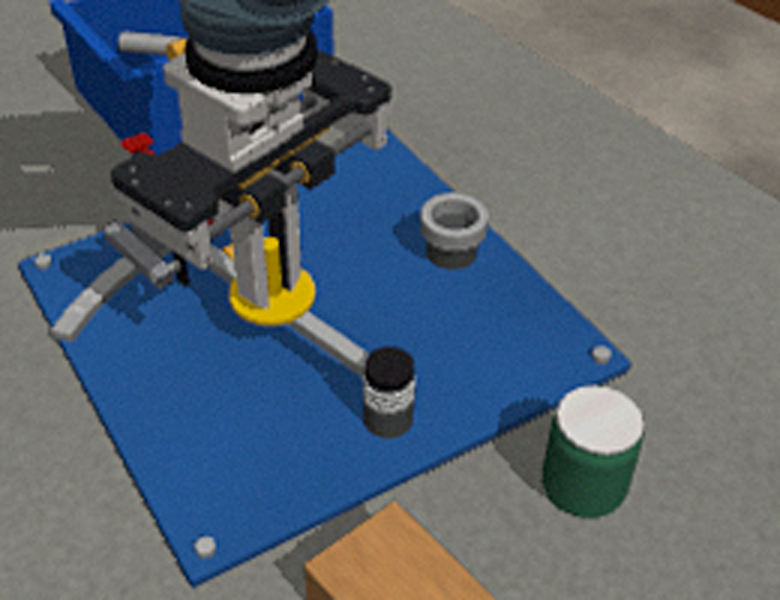

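The arm is up behind the pin. I ease it forward.

Call:
jog_arm --delta_pos '[[0.04,0,0.02],[0.08,0,0.02],[0.1,0,0.02],[0.13,0,0.02],[0.15,0,0.02],[0.18,0,0.02],[0.2,0,0.02],[0.2,0,0.02]]' --delta_rot '[[0,0.04,0],[0,0.08,0],[0,0.12,0],[0,0.16,0],[0,0.2,0],[0,0.24,0],[0,0.28,0],[0,0.28,0]]' --claw '[0.2,0.2,0.2,0.2,0.2,0.2,0.2,0.2]'

```text
time: 11.75
tcp_pos: [0.563, 0.0383, 0.0613]
tcp_rot: [-90.0, 0.3, 7.4]
ft_force: [5.4, -1.6, -1.3]
opening: 0.204
```

```bash
python3 - <<'E'
from h import *
for n in ['wrist']:
    p,d,c=snap(n,n+'7')
    p=cv2.resize(p[40:140,170:330],(800,500),interpolation=cv2.INTER_CUBIC)
    cv2.imwrite(f'pics/v{n}7.png',p[:,:,::-1])
z=ctrl.get_obs()['tcp_pos'][2]
plan(.77-np.arange(1,9)*.007,z+np.zeros(8))
E
```

```text
11.8 [0.5631 0.0383 0.0613] tcp q 0.767 f [ 5.5 -2.8 -2.2] F_tan -5.1 0.19953461362645614
[[0.01, -0.0, 0.03], [0.04, -0.0, 0.03], [0.07, -0.0, 0.03], [0.09, -0.0, 0.03], [0.12, -0.0, 0.03], [0.14, -0.0, 0.03], [0.17, -0.0, 0.03], [0.19, -0.0, 0.03]]
[[0.0, -0.07, -0.03], [0.0, -0.03, -0.03], [0.0, 0.01, -0.03], [0.0, 0.05, -0.03], [0.0, 0.09, -0.03], [0.0, 0.13, -0.03], [0.0, 0.17, -0.03], [0.0, 0.21, -0.03]]
```

View pics/vwrist7.png

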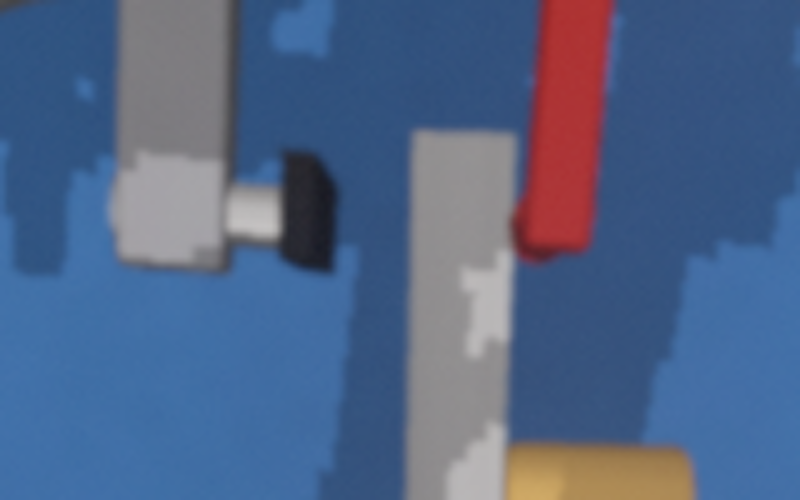

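The arm edge (515) now meets the pin and the push is falling. I unload the rest slowly.

Call:
jog_arm --delta_pos '[[0.03,0,0],[0.05,0,0],[0.07,0,0],[0.09,0,0],[0.1,0,0],[0.1,0,0]]' --delta_rot '[[0,0,0],[0,0,0],[0,0,0],[0,0,0],[0,0,0],[0,0,0]]' --claw '[0.2,0.2,0.2,0.2,0.2,0.2]'

```text
time: 12.55
tcp_pos: [0.5662, 0.0391, 0.0621]
tcp_rot: [-90.0, 0.3, 7.3]
ft_force: [0.4, -0.1, -0.2]
opening: 0.202
```

```bash
python3 - <<'E'
from h import *
for n in ['wrist','side']:
    p,d,c=snap(n,n+'8')
    p=cv2.resize(p,(800,600)) if n=='wrist' else cv2.resize(p[90:290,140:400],None,fx=3,fy=3,interpolation=cv2.INTER_CUBIC)
    cv2.imwrite(f'pics/v{n}8.png',p[:,:,::-1])
z=ctrl.get_obs()['tcp_pos'][2]
plan(.74-np.arange(1,3)*.007,z+np.zeros(2))
E
```

```text
12.65 [0.5663 0.039  0.0621] tcp q 0.737 f [-0.5  0.3  0.2] F_tan 0.4 0.19714018900569774
[[0.01, -0.0, 0.02], [0.04, -0.0, 0.02]]
[[-0.0, 0.09, -0.03], [-0.0, 0.13, -0.03]]
```

View pics/vwrist8.png

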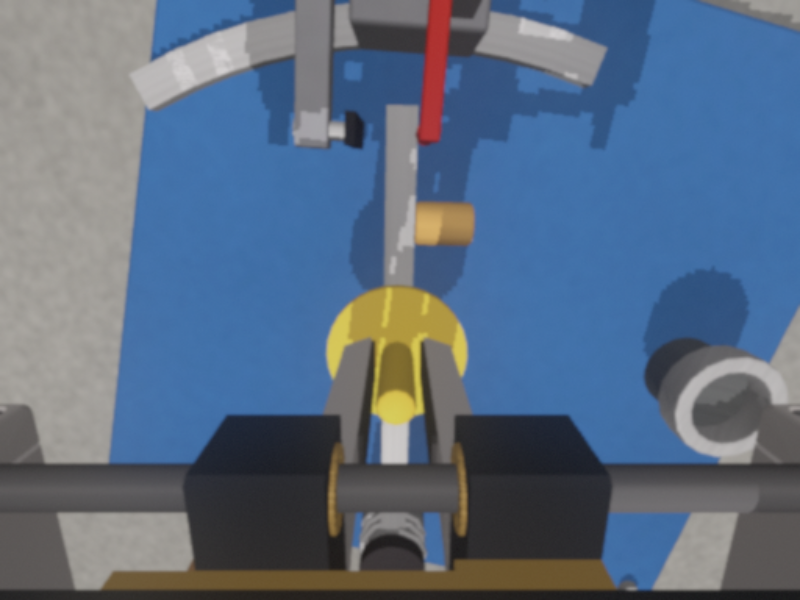

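The force is zero and the pin holds the arm, with the post loose in the cage. I open slightly and lift away.

Call:
jog_arm --delta_pos '[[0,-0.1,0],[0,-0.1,0],[0,-0.1,0],[0,-0.1,0],[0,-0.6,0],[0,-1.5,0],[0,-2.5,0],[0,-3.5,0],[0,-4.5,0],[0,-4.5,0]]' --delta_rot '[[0,0,0],[0,0,0],[0,0,0],[0,0,0],[0,0,0],[0,0,0],[0,0,0],[0,0,0],[0,0,0],[0,0,0]]' --claw '[0.2,0.35,0.35,0.35,0.35,0.35,0.35,0.35,0.35,0.35]'

```text
time: 13.9
tcp_pos: [0.569, 0.0389, 0.2008]
tcp_rot: [-90.1, -0.1, 7.3]
ft_force: [-1.0, 0.8, -0.2]
opening: 0.352
```

```bash
python3 - <<'E'
from h import *
p0,R0,o=now(); print(o['time'],p0,o['ft_force'],o['opening'])
for n in ['wrist','side','scene']:
    p,d,c=snap(n,n+'9')
    p=cv2.resize(p,(800,600)) if n=='wrist' else cv2.resize(p[90:290,140:400],None,fx=3,fy=3,interpolation=cv2.INTER_CUBIC)
    cv2.imwrite(f'pics/v{n}9.png',p[:,:,::-1])
    if n!='wrist':
        a=np.load(f'pics/{n}0.npz')['p'].astype(int); b=np.load(f'pics/{n}9.npz')['p'].astype(int)
        for t in ['ring','carton','tin']:
            r=ctrl.pinpoint(n,t); print(n,t,[(round(x['point'][0]*384),round(x['point'][1]*512),round(x['score'],2)) for x in r[:1]])
E
```

```text
13.9 [0.56897716 0.03887082 0.20084759] [-1.03876482  0.79119807 -0.17382998] 0.3519437177386642
side ring [(167, 290, 0.57)]
side carton [(302, 272, 0.55)]
side tin [(250, 332, 0.83)]
scene ring [(251, 251, 0.81)]
scene carton [(174, 232, 0.79)]
scene tin [(204, 191, 0.58)]
```

View pics/vwrist9.png

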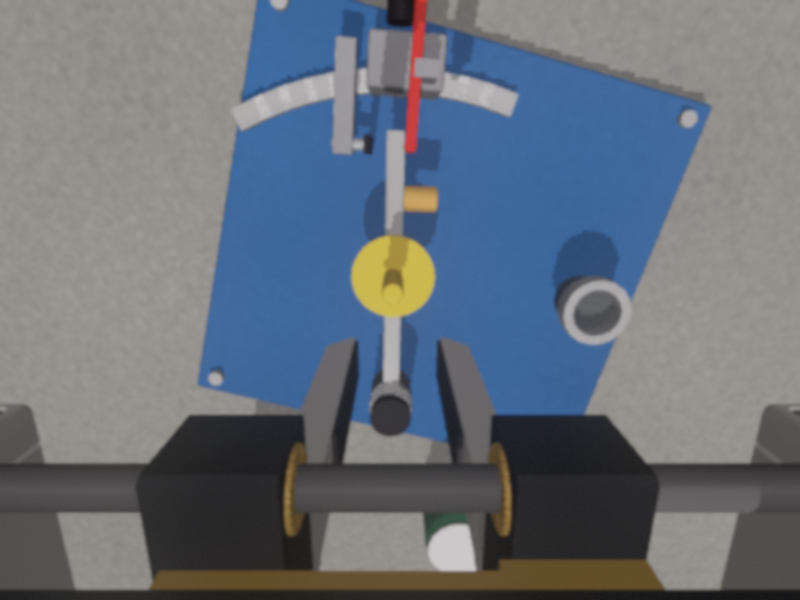

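View pics/vside9.png

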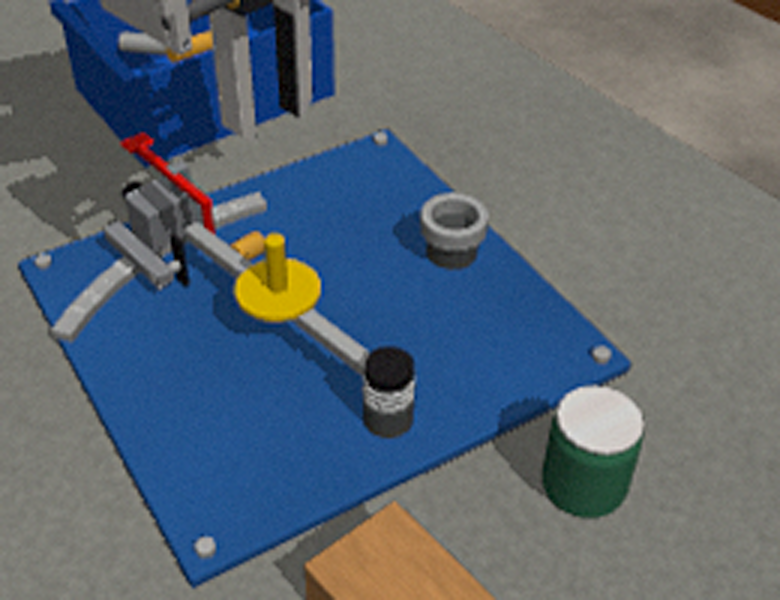

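The hammer is held by the pin at (410,150) in the wrist view. The plunger is free, and the ring, carton and tin have not moved beyond detector noise. I hand the job in.

```bash
python3 - <<'E'
from h import *
print(ctrl.sign_off())
E
```

```text
the job is handed in; nothing more can be done
None
```

The hammer is cocked again and I handed the job in at about 14 s on the robot's clock, well inside the 56 s limit. The hand-in gives no verdict, so what follows comes from my own checks.

I put the fingers loosely around the yellow post and pressed the arm down about 10 mm. Then I swung it back under the pin to about q = 0.78, let it rise, and eased it forward until the push on the fingers dropped to zero. After that I opened the fingers and lifted straight up.

- **Hammer:** the last pictures show the arm up and resting against the red pin, at q about 0.72.
- **Plunger:** it is free, with a visible gap to the arm; the force jump that marks contact never appeared.
- **Ring, carton and tin:** the detections moved 0–3 pixels from the start, which is within their noise.
- **Robot:** it is about 95 mm above the post, touching nothing, with a residual force reading of about 1 N.

No check failed or disagreed with another. I had no direct reading of the hammer's speed, the joint angles or the plunger travel, so those are judged from the pictures, the forces and the tool position.

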